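# Hold the bead lathe's tailstock back for the next blank

### The job

Get the small bead lathe ready for its next blank: swing the latch lever at its front free, lift the clear guard by its bar handle until it stands upright, then draw the spring-loaded tailstock back by its grip post until its pointer lines up with the pointed index clip on the rule beside it. Finish while still holding the tailstock there against its spring, without letting go, so that the blank can be put in. Leave the index clip as it is set and the scale, bench block, dish and file where they lie.

Things in the scene. Friction and masses are not known exactly. Their poses are not given: they have to be found in the camera images.
- lathe: Bead lathe, grey, fixed on the bench, 200 (x) x 400 (y) mm. Origin: centre of its underside, on the bench top; x points from its front (robot side) to the guard's hinge, y along the spindle from tailstock to headstock, z up. Headstock box: x -45 to +67, y +90 to +200, top z 120. Chip chamber: y -194 to +90, inside x +-59, floor z 20, walls' tops z 50, shut by a clear guard.
- latch (a joint): Latch lever, rad: 0 = locked, tongue over the guard's front flange, arm along the lathe's +y; 1.57 = stop, fully free, arm along the lathe's -x (to the robot). Turns counter-clockwise seen from above and stays where it is left (about 1.5 N at the knob). Starts at 0 to 0.3. Over about 1.3 the guard is free; below that the tongue blocks it.
- latch_pivot (a point): Point on the latch's vertical pivot axis, lathe frame (-90, 30, 50) mm. Under it stands a bracket 30 mm wide (lathe x -104 to -68, y 15 to 45, top z 53).
- latch_knob (a point): Grasp centre on the latch's upright black round knob: 14 mm diameter, z 62 to 100 mm (this point z 86), 42 mm from the pivot axis at the end of a flat arm whose top is at z 62. At latch 0 it is at lathe (-90, 72) mm.
- guard (a joint): Guard hinge, rad: 0 = shut, 1.57 = upright, 1.75 = stop, leaning back. A stiff hinge (friction 0.35 N m): the guard stays where it is left. Lifting at the handle takes 3 to 5 N.
- guard_hinge (a point): Point on the guard's hinge axis, which runs along the lathe's y at lathe x 65, z 50 mm (this point y -55). The guard is a clear hood with aluminium edges, 130 mm deep, 286 mm long (lathe y -198 to +88); shut, its top is at z 118 and its front face at lathe x -65, with a flange 12 mm wide in front of that at z 50 to 53.
- guard_handle (a point): Middle of the guard's bar handle: round steel bar, 10 mm diameter, 90 mm long, parallel to the hinge axis, 35 mm in front of the guard's front face (30 mm clear gap). Shut, it is at lathe (-100, -70, 85) mm; it moves on an arc of 169 mm radius about the hinge axis. The bar can turn between the fingers.
- tailstock: Tailstock slide: aluminium block 60 (x) x 40 (y) mm, z 26 to 70, on two rods in the chamber. Origin: under the block's centre, at bench-top height; axes as the lathe's. At rest at lathe (0, -35, 0) mm; drawn back along the lathe's -y, 65 mm at most. A spring pushes it home: 4.5 N at rest plus 150 N/m. A fixed spring barrel and bracket (top z 80) lie behind it at y -194 to -130.
- tail_grip (a point): Grasp centre on the tailstock's upright grip post: black, round, 20 mm diameter, z 70 to 106 mm, on the middle of the block (this point z 93).
- tail_pointer (a point): Tip of the tailstock's pointer: a small dark triangle on top of the block's front edge, pointing to the lathe's -x, z 67 mm, at the same lathe y as the grip post's axis.
- index_tip (a point): Tip of the index clip: a dark 12 mm saddle with a pointed nose to the lathe's +x, clamped on the aluminium rule in front of the tailstock (clip top z 71, tip at lathe x -38 mm). It marks how far to draw the tailstock: 18 to 50 mm behind the pointer's rest place. Lined up = same y in the lathe frame. Axes as the lathe's.
- scale: Bystander: pocket scale, 125 x 75 x 19 mm, beside the lathe. Origin: centre of the underside.
- block: Bystander: round steel bench block with a wooden disc on it, 80 mm diameter, 56 mm high. Origin: centre of the underside.
- dish: Bystander: wooden dish of bead blanks, 110 mm diameter, 40 mm high with the blanks. Origin: centre of the underside.
- file: Bystander: needle file lying on the bench beside the lathe's tailstock end, wooden handle 90 x 18 x 16 mm along its -x, steel 120 mm along its +x. Origin: where the handle meets the steel, on the bench.

How it is judged (in metres and radians):
On the way, in this order (a step that is already met when the one before it is completed fails the run):
1. the latch lever is swung free of the guard, guard still shut (value of joint latch above 1.3 rad and value of joint guard below 0.3 rad), for 0.1 s.
2. the guard is lifted open and stands upright or nearly (value of joint guard above 1.45 rad), for 0.2 s.
At the end, for the whole second after the job is handed in: The tailstock is held still by the gripper's fingers (contact over 2 N, speed under 10 mm/s) with its pointer within 5 mm of the index clip's tip along the lathe's y, the guard stands open (over 1.45 rad) and the latch is still free (over 1.25 rad) (y of tail_pointer in the frame of index_tip between -0.005 and 0.005 m and contact force between tailstock and the fingers above 2 N and linear speed of tailstock below 0.01 m/s and value of joint guard above 1.45 rad and value of joint latch above 1.25 rad); the arm keeps its last pose, push and grip.
It fails at once if the index clip was shifted by more than 3 mm (distance of index_tip from where it was at the start of the episode above 0.003 m).
It fails at once if a bystander (scale, bench block, dish or file) was moved by more than 20 mm (distance of any of scale, block, dish, file from where it was at the start of the episode above 0.02 m).
It also fails if it takes over 64 s, if anything falls off the work surface, if the arm or the gripper's body presses on something with over 40 N, if the wrist force passes 120 N, or if a joint passes its speed limit or range.

### The arm

A 6-joint arm with a two-finger parallel gripper is mounted at the origin on the work surface. World frame = base frame: x ahead of the robot, y to its left, z up, the work surface at z = 0. Lengths are in m, angles in degrees, forces in N, time in s.
With the tool pointing down it reaches from about 0.4 to 0.825 m from the base axis. Payload 7 kg.
Tool frame: the origin (TCP) lies on the centre line of the jaws, within the pads' length; the fingertips stand 19 mm ahead of it and the grasp point (between the pads) is the TCP; z points along the fingers, y is the line along which they close (so a half turn about z gives the same grasp; the last joint's range is limited). The gripper opens to 88 mm and grips with 3 to 60 N. Pads are 19 mm wide; open, the fingers measure 130 mm over their backs; the gripper's body (78 mm by 193 mm) begins 47 mm behind the grasp point.
Start: joints at [81.996, 20.546, 0.682, 0, -70.136, -16.507], TCP at [0.28, 0.614, 0.246] pointing down, gripper open.
Joint ranges: [-176.03, 176.03], [-82.01, 121.73], [-58.28, 71.71], [-173.87, 95.51], [-174.79, -0.11], [-173.66, 173.66]. Speed limits (degrees/s): [136.94, 136.94, 172.46, 180, 180, 180].

### API

Orientations are given as [roll, pitch, yaw] about the fixed x, y, z axes, in that order (R = Rz(yaw) Ry(pitch) Rx(roll)).
In Python, from plant import ctrl gives the robot as it stands.
- The arm moves only by the tool move_arm, never from a script. Its argument "motion" is a list of rows, each a list of 3 entries, a list of its own where there are three numbers: the shift along the tool's x, y, z in mm, then the turn, a rotation vector about the tool's x, y, z in degrees, then the closure, from 0 (fully open) to 1 (shut). A call has 1 to 10 rows; each row is the pose to reach, as a shift and turn from the pose commanded when the call began, along the tool's axes at that moment; what a row does not reach only later rows make up. A row lasts 1/12 s, in which the tool goes at most 41.7 mm and 7.16 degrees, less where a joint would pass 70% of its speed; a pose out of reach is approached as far as the arm can. A call with a gripper value outside its range is refused whole. The fingers move at their own pace and stop on an object; the grip force is fixed at half the most. Time passes only in rows, so rows that repeat a pose let the fingers close. It gives the time, the measured TCP pose, the force, the opening and the grip force at its end, in the units of the state.
- ctrl.get_obs(): the state, without advancing time (a new reading comes with each control period).
- ctrl.snapshot(name): name is "side" or "top"; returns a dict with "color" (420x560x3 uint8, blue, green, red), "camera_matrix" (3x3 intrinsics, pixels), "k1" (the pictures are not rectified: a ray, as slopes to the right and down, at radius r is drawn at 1 + k1 r^2 times it, then the intrinsics apply), "cam_to_world" (4x4, takes a point from camera to world coordinates). Camera axes: x right, y up, looking along -z (the intrinsics and any distortion apply to the point x, -y, -z); pixel columns grow to the right and rows downward; lengths in m; the calibration is good to about 2 mm. A picture is of the moment at which its call begins. There is no depth.
- ctrl.close_job(): hands the job in; it is judged then, once.
The state is a dict: "clock": time; "joint_pos": joint angles; "qvel": joint speeds; "tau": joint torques, N m; "tool_pos": TCP position; "orientation": TCP orientation; "force": force on the tool from outside, world axes, zero at the start; "moment": the same for the moment, N m; "opening": finger opening in m; "gripper_force": force on a finger pad.
Only numpy, scipy, OpenCV 4.12 (cv2) and the standard library are available. Lean on these libraries where they do the work, as an engineer would, in place of code of your own. Each camera call takes 0.05 s, during which the arm holds its last target. There are 200 camera calls.

## Working session

There is one attempt and no reset: what is moved stays moved. The work goes in short steps, Python scripts to look and compute and a tool call to move; the robot and the scene stay as the last step left them, time stands still between calls to the robot, and variables do not carry over. Pictures are saved under pics/ and viewed, at most 10 in all, crops included, and the job is handed in when it is done.

Besides the shell and the picture viewer there is one more tool, called after ">>>" by a JSON object that holds its "op" and its "data". move_arm: Moves the arm, as the interface text tells. Its arguments: {"type":"object","properties":{"motion":{"type":"array"}},"required":["motion"]}

```bash
mkdir -p pics; ls
cat > h.py <<'E'
import numpy as np, cv2
from plant import ctrl
from scipy.spatial.transform import Rotation as R
def ray(s,u,v):
    K=np.array(s["camera_matrix"]);T=np.array(s["cam_to_world"])
    p=cv2.undistortPoints(np.array([[[u,v]]],float),K,np.array([s["k1"],0,0,0,0.]))[0,0]
    return T[:3,3],T[:3,:3]@np.array([p[0],-p[1],-1.])
def onz(s,u,v,z):
    o,d=ray(s,u,v); return o+d*(z-o[2])/d[2]
def proj(s,P):
    K=np.array(s["camera_matrix"]);T=np.array(s["cam_to_world"])
    c=(np.array(P)-T[:3,3])@T[:3,:3]; a,b=c[0]/-c[2],-c[1]/-c[2]; f=1+s["k1"]*(a*a+b*b)
    return K[0,0]*a*f+K[0,2],K[1,1]*b*f+K[1,2]
def shot(n,name):
    s=ctrl.snapshot(n); cv2.imwrite(f"pics/{name}.png",s["color"]); np.save(f"pics/{name}.npy",s,allow_pickle=True); return s
def load(name): return np.load(f"pics/{name}.npy",allow_pickle=True).item()
E
python3 - <<'E'
from h import *
for n in("top","side"):
    s=shot(n,n+"0"); print(np.round(s["cam_to_world"],3),s["camera_matrix"],s["k1"])
print(ctrl.get_obs())
E
```

```text
pics
[[-0.022  0.994 -0.107  0.471]
 [-1.    -0.023 -0.007  0.035]
 [-0.009  0.107  0.994  1.298]
 [ 0.     0.     0.     1.   ]] [[434.91258898   0.         278.97590368]
 [  0.         434.91258898 207.93495315]
 [  0.           0.           1.        ]] -0.11097011299212484
[[ 0.961  0.124 -0.247  0.288]
 [-0.276  0.479 -0.833 -0.88 ]
 [ 0.015  0.869  0.495  0.641]
 [ 0.     0.     0.     1.   ]] [[393.05588755   0.         278.07951767]
 [  0.         393.05588755 207.88609451]
 [  0.           0.           1.        ]] -0.03891325017398817
{'clock': 0.1, 'joint_pos': array([ 8.19954720e+01,  2.05872212e+01,  6.38591695e-01, -1.56984838e-02,
       -7.01354290e+01, -1.65054434e+01]), 'qvel': array([-0.00909328, -0.12892085,  0.06241004,  0.12080116,  0.0129677 ,
        0.00977626]), 'tau': array([-1.45410228e-03, -5.84161592e+01,  2.93751240e+01,  7.01555595e+00,
        1.01350559e-02, -4.59018577e-05]), 'tool_pos': array([0.27990483, 0.61378408, 0.24472073]), 'orientation': array([ 1.79915212e+02, -9.73325948e-03, -2.45153093e+01]), 'force': array([0.4141519 , 0.02298406, 0.07469856]), 'moment': array([0.006775  , 0.01766036, 0.00708127]), 'gripper_force': 0.0, 'opening': 0.08762339493139709}
```

View pics/top0.png

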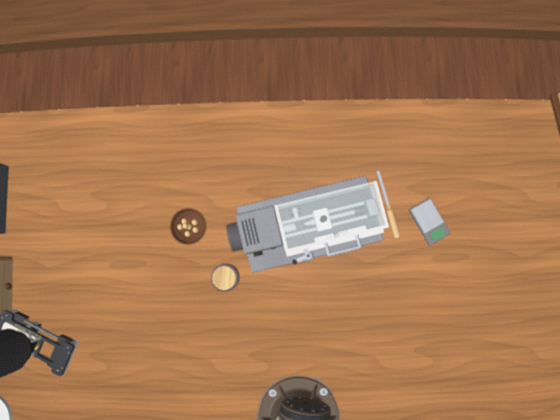

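View pics/side0.png

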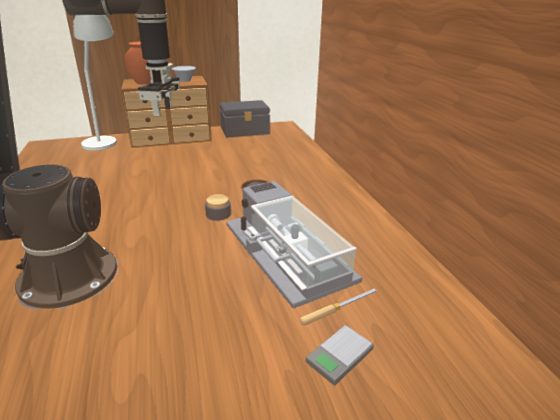

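The top view has the lathe at about (315,225), rotated about 12°, with its headstock to the left (+y). The handle is at about (343,245) and the knob at about (295,262). I'll take enlarged crops next.

Run:
```python
from h import *
a=load("top0")["color"][165:285,215:415]; cv2.imwrite("pics/c1.png",cv2.resize(a,None,fx=4,fy=4,interpolation=cv2.INTER_CUBIC))
a=load("side0")["color"][170:310,220:380]; cv2.imwrite("pics/c2.png",cv2.resize(a,None,fx=4,fy=4,interpolation=cv2.INTER_CUBIC))
```

```text
(no output)
```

View pics/c1.png

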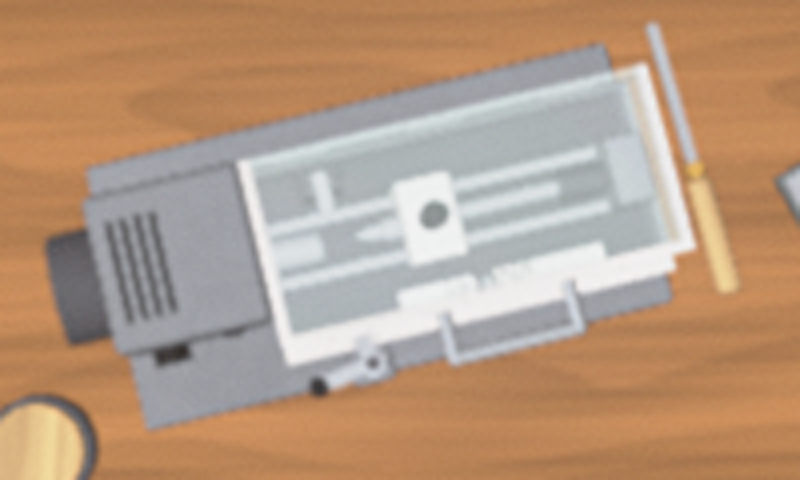

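View pics/c2.png

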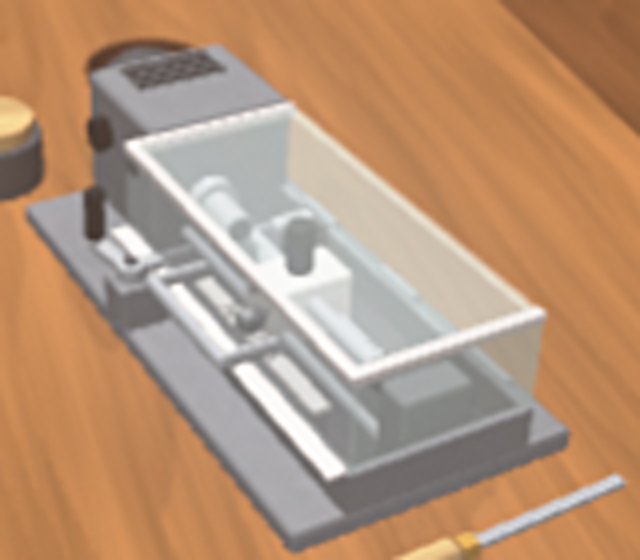

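The crops show the following:
- **Latch:** pivot at c1 (374,362), knob top at (319,386).
- **Handle:** corners at (453,362) and (582,328).
- **Grip post:** (433,214).
- **Guard:** rim corners visible in both views.

I'll fit the lathe pose (x, y, yaw) to these known points.

```bash
cat > fit.py <<'E'
from h import *
from scipy.optimize import least_squares
A=[((0,-35,106),(433,214)),((-100,-25,85),(453,361)),((-100,-115,85),(582,328)),((-90,30,66),(374,362)),
((65,88,118),(242,160)),((-65,88,118),(290,362)),((65,-198,118),(645,66)),((-65,-198,118),(691,248))]
B=[((0,-35,106),(302,224)),((65,88,118),(292,107)),((-65,88,118),(130,147)),((65,-198,118),(543,314)),((-65,-198,118),(355,377))]
t,s=load("top0"),load("side0")
fc=lambda c,o:((c[0]+.5)/4-.5+o[0],(c[1]+.5)/4-.5+o[1])
def L2W(p,P):
    c,si=np.cos(p[2]),np.sin(p[2]); x,y,z=np.array(P)/1000
    return np.array([p[0]+c*x-si*y,p[1]+si*x+c*y,z])
def W2L(p,W):
    c,si=np.cos(p[2]),np.sin(p[2]); d=W[:2]-p[:2]
    return 1000*np.array([c*d[0]+si*d[1],-si*d[0]+c*d[1]])
def res(p,raw=False):
    r=[np.subtract(proj(t,L2W(p,P)),fc(c,(215,165))) for P,c in A]+[np.subtract(proj(s,L2W(p,P)),fc(c,(220,170))) for P,c in B]
    return np.array(r) if raw else np.ravel(r)
if __name__=="__main__":
    f=least_squares(res,[.5,0,-.2]); p=f.x; print(p,np.degrees(p[2])); print(np.round(res(p,True),1))
    np.save("pose.npy",p)
    print("knob",W2L(p,onz(t,*fc((319,386),(215,165)),.1)), W2L(p,onz(s,*fc((94,192),(220,170)),.1)))
    for n,P in dict(pivot=(-90,30,86),knob0=(-90,72,86),knob157=(-132,30,86),handle=(-100,-70,85),grip=(0,-35,93)).items(): print(n,L2W(p,P),np.hypot(*L2W(p,P)[:2]))
    for nm,z in(("scale",(430,221)),("block",(225,278)),("dish",(188,226)),("fileend",(398,235))): print(nm,W2L(p,onz(t,*z,.03)))
E
python3 fit.py
```

```text
[ 0.56147129 -0.0455297   0.22172163] 12.70371348457362
[[ 1.  -0.3]
 [ 0.8 -0.8]
 [-0.3 -0.4]
 [ 0.1  0.3]
 [-0.5  0.6]
 [-0.9 -3.5]
 [-0.5 -0.8]
 [ 0.5 -0.6]
 [-0.9  0.5]
 [-0.8 -0.1]
 [-1.8  0.2]
 [-0.2  0.4]
 [-1.2  1. ]]
knob [-95.37511191  72.4199086 ] [-94.1574452   71.90425086]
pivot [ 0.46707718 -0.03605594  0.086     ] 0.4684667837174299
knob0 [0.45784099 0.00491591 0.086     ] 0.45786737923791976
knob157 [ 0.42610533 -0.04529214  0.086     ] 0.4285056967083617
handle [ 0.47931292 -0.13580707  0.085     ] 0.49818113093054883
grip [ 0.56916812 -0.07967291  0.093     ] 0.5747174318921814
scale [ -81.13406934 -346.5544876 ]
block [-95.91801474 277.8548912 ]
dish [ 77.31153071 349.18986057]
fileend [ -97.36605997 -242.35049295]
```

```bash
sed -i 's/((-65,88,118),(290,362)),//' fit.py
cat >> h.py <<'E'
def go(W,yaw=None,o=None):
    """shift (mm) and turn (deg) in tool axes from measured pose to world W, tool down at yaw"""
    o=o or ctrl.get_obs(); r=R.from_euler("xyz",o["orientation"],degrees=True)
    W=np.array(W)
    print("pos",np.round(o["tool_pos"],4),"rpy",np.round(o["orientation"],1),"F",np.round(o["force"],1),"open",round(o["opening"],4),"t",o["clock"])
    print("shift",np.round(r.inv().apply(W-o["tool_pos"])*1000,1))
    if yaw is not None: print("turn",np.round((r.inv()*R.from_euler("xyz",[180,0,yaw],degrees=True)).as_rotvec(degrees=True),2))
E
python3 fit.py
python3 - <<'E'
from h import *; from fit import L2W
p=np.load("pose.npy"); y=np.degrees(p[2]); go(L2W(p,(-94.8,72.2,190)),y); go(L2W(p,(-94.8,72.2,88)),y)
E
```

```text
[ 0.56280503 -0.04523092  0.21401768] 12.262310055392735
[[ 0.9 -0.7]
 [ 0.4 -1.1]
 [-0.6 -0.5]
 [-0.3 -0.2]
 [-0.5 -0.1]
 [-0.3 -0.8]
 [ 0.3 -0.5]
 [-0.6  0.4]
 [-0.1 -0.1]
 [-1.2 -0. ]
 [-0.2  0.5]
 [-1.4  0.9]]
knob [-97.29696227  71.67430902] [-96.07535914  71.16804733]
pivot [ 0.46848671 -0.03503025  0.086     ] 0.46979454529849896
knob0 [0.45956643 0.00601155 0.086     ] 0.4596057454818823
knob157 [ 0.42744492 -0.04395053  0.086     ] 0.4296985069715489
handle [ 0.47995362 -0.13487267  0.085     ] 0.49854399179041725
grip [ 0.5702386  -0.07943242  0.093     ] 0.5757443610634839
scale [ -79.8286193  -347.17794292]
block [-99.42249276 277.09901284]
dish [ 73.25235694 349.76640271]
fileend [ -96.86290195 -243.10208965]
pos [0.2799 0.6138 0.2447] rpy [179.9  -0.  -24.5] F [0.4 0.  0.1] open 0.0876 t 0.1
shift [411.7 481.1  55.5]
turn [ 8.000e-02  2.000e-02 -3.678e+01]
pos [0.2799 0.6138 0.2447] rpy [179.9  -0.  -24.5] F [0.4 0.  0.1] open 0.0876 t 0.1
shift [411.7 480.9 157.5]
turn [ 8.000e-02  2.000e-02 -3.678e+01]
```

>>> {"op": "move_arm", "data": {"motion": [[[412, 481, 55], [0, 0, -36.8], 0.4], [[412, 481, 55], [0, 0, -36.8], 0.4], [[412, 481, 55], [0, 0, -36.8], 0.4], [[412, 481, 55], [0, 0, -36.8], 0.4], [[412, 481, 55], [0, 0, -36.8], 0.4], [[412, 481, 55], [0, 0, -36.8], 0.4], [[412, 481, 55], [0, 0, -36.8], 0.4], [[412, 481, 55], [0, 0, -36.8], 0.4], [[412, 481, 55], [0, 0, -36.8], 0.4], [[412, 481, 55], [0, 0, -36.8], 0.4]]}}

```text
clock: 0.93
tool_pos: [0.3948, 0.2132, 0.2094]
orientation: [-180.0, -0.0, 12.3]
force: [2.3, 0.1, 0.0]
opening: 0.0526
gripper_force: 0.0
```

Run:
```python
from h import *; from fit import L2W
p=np.load("pose.npy"); y=np.degrees(p[2]); go(L2W(p,(-96.7,71.4,140)),y)
```

```text
pos [0.3948 0.2132 0.2094] rpy [-180.    -0.    12.3] F [2.3 0.1 0. ] open 0.0526 t 0.9333
shift [ 12.4 216.8  69.3]
turn [-0.01 -0.    0.05]
```

>>> {"op": "move_arm", "data": {"motion": [[[12, 200, 10], [0, 0, 0], 0.4], [[12, 200, 50], [0, 0, 0], 0.4], [[12, 200, 50], [0, 0, 0], 0.4], [[12, 200, 50], [0, 0, 0], 0.4], [[12, 200, 50], [0, 0, 0], 0.4], [[12, 200, 50], [0, 0, 0], 0.4], [[12, 200, 50], [0, 0, 0], 0.4], [[12, 200, 50], [0, 0, 0], 0.4], [[12, 200, 50], [0, 0, 0], 0.4]]}}

```text
clock: 1.68
tool_pos: [0.4494, 0.0232, 0.1598]
orientation: [-180.0, -0.0, 12.3]
force: [-0.1, 1.0, 0.7]
opening: 0.0526
gripper_force: 0.0
```

Run:
```python
from h import *; from fit import L2W,W2L
p=np.load("pose.npy"); y=np.degrees(p[2]); print(W2L(p,ctrl.get_obs()["tool_pos"])); go(L2W(p,(-96.7,71.4,87)),y)
s=shot("side","side1"); T=ctrl.get_obs()["tool_pos"]; print(proj(s,T),proj(s,L2W(p,(-96.7,71.4,100))))
cv2.imwrite("pics/c3.png",cv2.resize(s["color"][150:310,180:380],None,fx=3,fy=3,interpolation=cv2.INTER_CUBIC))
```

```text
[-96.29849566  90.92581655]
pos [0.4494 0.0232 0.1598] rpy [-180.    -0.    12.3] F [-0.1  1.   0.7] open 0.0526 t 1.6833
shift [-0.5 19.5 72.8]
turn [-0.01 -0.03  0.08]
(np.float64(239.29598801187007), np.float64(194.55447502297525)) (np.float64(242.87422017002262), np.float64(217.6395781636701))
```

View pics/c3.png

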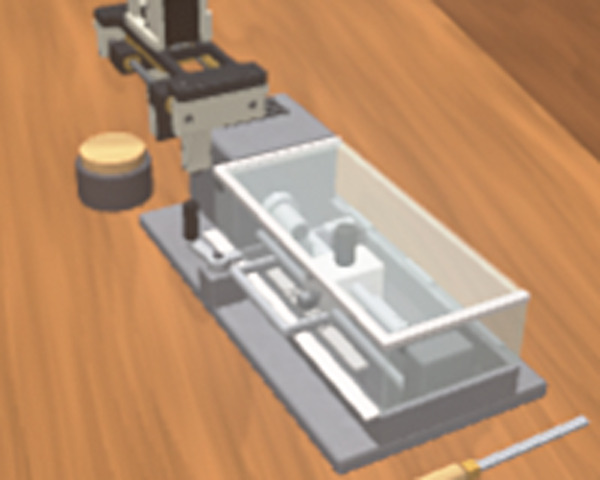

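The gripper hangs over the headstock front, and the knob top at crop (190,203) matches the predicted (188,203). Next: move over the knob, descend, then close.

>>> {"op": "move_arm", "data": {"motion": [[[-0.5, 19.5, 0], [0, 0, 0], 0.4], [[-0.5, 19.5, 20], [0, 0, 0], 0.4], [[-0.5, 19.5, 45], [0, 0, 0], 0.4], [[-0.5, 19.5, 65], [0, 0, 0], 0.4], [[-0.5, 19.5, 73], [0, 0, 0], 0.4], [[-0.5, 19.5, 73], [0, 0, 0], 0.9], [[-0.5, 19.5, 73], [0, 0, 0], 0.9], [[-0.5, 19.5, 73], [0, 0, 0], 0.9], [[-0.5, 19.5, 73], [0, 0, 0], 0.9], [[-0.5, 19.5, 73], [0, 0, 0], 1.0]]}}

```text
clock: 2.57
tool_pos: [0.4535, 0.0036, 0.0875]
orientation: [-180.0, -0.1, 12.3]
force: [0.8, -0.8, -0.3]
opening: 0.0245
gripper_force: 0.0
```

Run:
```python
from h import *; from fit import L2W,W2L
p=np.load("pose.npy"); y=np.degrees(p[2]); o=ctrl.get_obs(); print(W2L(p,o["tool_pos"]),o["gripper_force"],o["force"]); go(L2W(p,(-132,30,87)),y)
```

```text
[-96.47438653  70.94634108] 0.0 [ 0.75516985 -0.80743108 -0.33880312]
pos [0.4535 0.0036 0.0875] rpy [-1.80e+02 -1.00e-01  1.23e+01] F [ 0.8 -0.8 -0.3] open 0.0245 t 2.5667
shift [-35.6  40.9   0.4]
turn [-0.02 -0.11  0.04]
```

>>> {"op": "move_arm", "data": {"motion": [[[0, 0, 0], [0, 0, 0], 1.0], [[0, 0, 0], [0, 0, 0], 1.0], [[0, 0, 0], [0, 0, 0], 1.0], [[0, 0, 0], [0, 0, 0], 1.0]]}}

```text
clock: 2.9
tool_pos: [0.4532, 0.0032, 0.0869]
orientation: [180.0, -0.0, 12.3]
force: [-2.0, -1.1, 5.0]
opening: 0.0134
gripper_force: 30.0
```

Run:
```python
from h import *; from fit import L2W,W2L
p=np.load("pose.npy"); o=ctrl.get_obs(); k=W2L(p,o["tool_pos"]);print(k)
a0=np.arctan2(90+k[0],-(30-k[1])); r=42
print(np.degrees(np.arctan2(-(k[0]+90),k[1]-30)),np.hypot(k[0]+90,k[1]-30))
a=np.arctan2(-(k[0]+90),k[1]-30)
for th in np.linspace(a,1.62,9): print(round(th,2),np.round([-90-42*np.sin(th)-k[0],-(30+42*np.cos(th)-k[1])],1))
```

```text
[-96.83255315  70.61669345]
9.548912191995285 41.187371478042586
0.17 [-0.1 -0.8]
0.35 [-7.5  1.1]
0.53 [-14.4   4.4]
0.71 [-20.6   8.8]
0.89 [-25.9  14.3]
1.07 [-30.1  20.6]
1.26 [-33.1  27.6]
1.44 [-34.8  35.1]
1.62 [-35.1  42.7]
```

>>> {"op": "move_arm", "data": {"motion": [[[-7.5, 1, 0], [0, 0, 0], 1.0], [[-14.5, 4.5, 0], [0, 0, 0], 1.0], [[-20.5, 9, 0], [0, 0, 0], 1.0], [[-26, 14.5, 0], [0, 0, 0], 1.0], [[-30, 20.5, 0], [0, 0, 0], 1.0], [[-33, 27.5, 0], [0, 0, 0], 1.0], [[-35, 35, 0], [0, 0, 0], 1.0], [[-35, 41, 0], [0, 0, 0], 1.0], [[-35, 41, 0], [0, 0, 0], 1.0], [[-35, 41, 0], [0, 0, 0], 1.0]]}}

```text
clock: 3.73
tool_pos: [0.4251, -0.0449, 0.0862]
orientation: [-180.0, 0.2, 12.2]
force: [-7.2, 2.2, 8.3]
opening: 0.0133
gripper_force: 30.0
```

Run:
```python
from h import *; from fit import L2W,W2L
p=np.load("pose.npy"); o=ctrl.get_obs(); k=W2L(p,o["tool_pos"]);print(k,np.arctan2(-(k[0]+90),k[1]-30),o["force"],o["opening"],o["gripper_force"])
```

```text
[-134.46683065   29.57075552] 1.5804491655174961 [-7.15764508  2.15988589  8.27617928] 0.013325164458418188 30.001257061958313
```

>>> {"op": "move_arm", "data": {"motion": [[[0, 0, 0], [0, 0, 0], 0.5], [[0, 0, 0], [0, 0, 0], 0.5], [[0, 0, 0], [0, 0, 0], 0.5], [[0, 0, 0], [0, 0, 0], 0.5], [[0, 0, -30], [0, 0, 0], 0.5], [[0, 0, -70], [0, 0, 0], 0.6], [[0, 0, -110], [0, 0, 0], 0.6], [[0, 0, -110], [0, 0, 0], 0.7], [[0, 0, -110], [0, 0, 0], 0.7], [[0, 0, -110], [0, 0, 0], 0.77]]}}

```text
clock: 4.57
tool_pos: [0.4272, -0.0442, 0.1964]
orientation: [-180.0, -0.0, 12.3]
force: [0.0, -0.2, -0.5]
opening: 0.0242
gripper_force: 0.0
```

Run:
```python
from h import *; from fit import L2W,W2L
p=np.load("pose.npy"); o=ctrl.get_obs(); y=np.degrees(p[2])-90;print(o["joint_pos"]); go(L2W(p,(-102,-70,160)),y)
t=shot("top","top2");u,v=map(int,proj(t,L2W(p,(-90,30,85))));print(u,v)
cv2.imwrite("pics/c4.png",cv2.resize(t["color"][v-40:v+40,u-60:u+60],None,fx=6,fy=6,interpolation=cv2.INTER_CUBIC))
s=shot("side","side2");u,v=map(int,proj(s,L2W(p,(-90,30,85))));print(u,v)
cv2.imwrite("pics/c5.png",np.vstack([cv2.resize(s["color"][v-40:v+40,u-60:u+60],None,fx=5,fy=5,interpolation=cv2.INTER_CUBIC)]))
```

```text
[ 2.05945529e+01 -9.06450423e-01 -3.27773771e+01 -2.73864081e-02
 -5.80923743e+01  8.16934309e+01]
pos [ 0.4272 -0.0442  0.1964] rpy [-180.    -0.    12.3] F [ 0.  -0.2 -0.5] open 0.0242 t 4.5667
shift [30.2 99.8 36.4]
turn [-5.000e-02 -0.000e+00  9.001e+01]
308 254
251 229
```

View pics/c5.png

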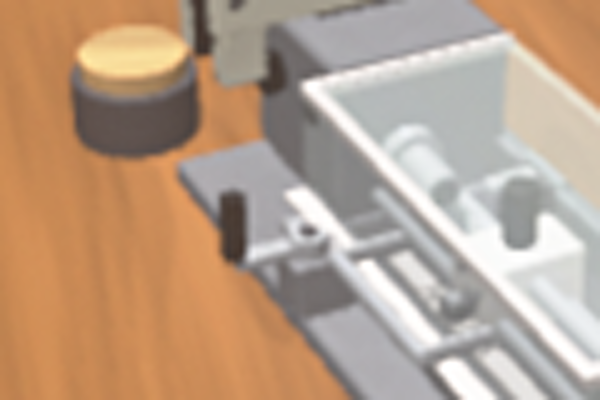

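The latch arm now points to the robot (knob at crop (232,225), pivot (308,232)), so it is free. On to the handle.

>>> {"op": "move_arm", "data": {"motion": [[[15, 30, 0], [0, 0, 7], 0.77], [[30, 60, 0], [0, 0, 14], 0.77], [[30, 90, 0], [0, 0, 21], 0.77], [[30, 100, 0], [0, 0, 28], 0.77], [[30, 100, 0], [0, 0, 35], 0.77], [[30, 100, 0], [0, 0, 42], 0.77], [[30, 100, 0], [0, 0, 49], 0.77], [[30, 100, 0], [0, 0, 56], 0.77], [[30, 100, 15], [0, 0, 63], 0.77], [[30, 100, 36], [0, 0, 70], 0.77]]}}

```text
clock: 5.5
tool_pos: [0.4787, -0.1357, 0.1603]
orientation: [-179.9, -0.0, -58.0]
force: [1.2, -0.3, -0.8]
opening: 0.0203
gripper_force: 0.0
```

>>> {"op": "move_arm", "data": {"motion": [[[0, 0, 0], [0, 0, 7], 0.77], [[0, 0, 0], [0, 0, 14], 0.77], [[0, 0, 0], [0, 0, 20], 0.77], [[0, 0, 0], [0, 0, 20], 0.77], [[0, 0, 0], [0, 0, 20], 0.77]]}}

```text
clock: 5.92
tool_pos: [0.4775, -0.1357, 0.1594]
orientation: [179.9, 0.0, -77.5]
force: [-0.0, -0.0, 0.2]
opening: 0.0199
gripper_force: 0.0
```

Run:
```python
from h import *; from fit import L2W,W2L
p=np.load("pose.npy"); o=ctrl.get_obs(); y=np.degrees(p[2])-90; go(L2W(p,(-102,-70,88)),y);print(W2L(p,o["tool_pos"]))
```

```text
pos [ 0.4775 -0.1357  0.1594] rpy [179.9   0.  -77.5] F [-0.  -0.   0.2] open 0.0199 t 5.9167
shift [-0.2 -0.7 71.4]
turn [0.13 0.02 0.21]
[-102.57862993  -70.23707584]
```

>>> {"op": "move_arm", "data": {"motion": [[[0, -0.5, 15], [0, 0, 0], 0.77], [[0, -0.5, 30], [0, 0, 0], 0.77], [[0, -0.5, 45], [0, 0, 0], 0.77], [[0, -0.5, 55], [0, 0, 0], 0.77], [[0, -0.5, 60], [0, 0, 0], 0.77], [[0, -0.5, 60], [0, 0, 0], 0.77]]}}

```text
clock: 6.42
tool_pos: [0.4778, -0.1355, 0.0993]
orientation: [179.9, 0.0, -77.6]
force: [0.0, 0.4, 0.5]
opening: 0.0202
gripper_force: 0.0
```

Run:
```python
from h import *; from fit import L2W,W2L
p=np.load("pose.npy"); o=ctrl.get_obs(); y=np.degrees(p[2])-90; go(L2W(p,(-102,-70,88)),y);print(W2L(p,o["tool_pos"]))
s=shot("side","side3");u,v=map(int,proj(s,L2W(p,(-100,-70,85))));print(u,v)
cv2.imwrite("pics/c6.png",cv2.resize(s["color"][v-50:v+30,u-60:u+60],None,fx=6,fy=6,interpolation=cv2.INTER_CUBIC))
```

```text
pos [ 0.4778 -0.1355  0.0993] rpy [179.9   0.  -77.6] F [0.  0.4 0.5] open 0.0202 t 6.4167
shift [-0.2 -0.3 11.3]
turn [0.14 0.02 0.11]
[-102.25525343  -70.18480715]
265 250
```

View pics/c6.png

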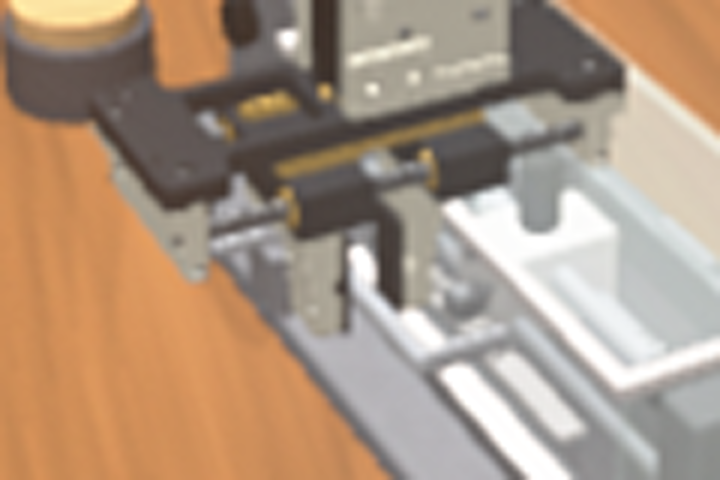

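The fingers straddle the bar (bar end at crop (360,265), fingers at (320,280) and (410,250)). I'll descend and close.

>>> {"op": "move_arm", "data": {"motion": [[[0, 0, 8], [0, 0, 0], 0.77], [[0, 0, 11], [0, 0, 0], 0.77], [[0, 0, 11], [0, 0, 0], 1.0], [[0, 0, 11], [0, 0, 0], 1.0], [[0, 0, 11], [0, 0, 0], 1.0], [[0, 0, 11], [0, 0, 0], 1.0]]}}

```text
clock: 6.97
tool_pos: [0.4811, -0.1349, 0.0902]
orientation: [-179.7, -0.0, -77.7]
force: [5.7, 1.8, -5.1]
opening: 0.0087
gripper_force: 30.0
```

Run:
```python
from h import *; from fit import L2W,W2L
p=np.load("pose.npy"); o=ctrl.get_obs(); print(W2L(p,o["tool_pos"]),o["tool_pos"][2],o["force"],o["opening"],o["gripper_force"])
a=np.arctan2(35,165)
for th in np.radians(np.arange(0,97,6)): print(int(np.degrees(th)+.5),np.round([-169*np.cos(a+th)+165,169*np.sin(a+th)-35],0))
```

```text
[-98.84959042 -70.3045692 ] 0.09023248225985968 [ 5.74879227  1.82827072 -5.0907234 ] 0.008661533597102866 30.002381801605225
0 [-0.  0.]
6 [ 4. 17.]
12 [11. 34.]
18 [19. 49.]
24 [28. 64.]
30 [39. 78.]
36 [52. 91.]
42 [ 66. 102.]
48 [ 80. 111.]
54 [ 96. 119.]
60 [113. 126.]
66 [130. 130.]
72 [147. 133.]
78 [165. 134.]
84 [183. 133.]
90 [200. 130.]
96 [217. 126.]
```

>>> {"op": "move_arm", "data": {"motion": [[[0, -3, -5], [0, 0, 0], 1.0], [[0, -5, -11], [0, 0, 0], 1.0], [[0, -6.5, -17], [0, 0, 0], 1.0], [[0, -10.5, -28], [0, 0, 0], 1.0], [[0, -15.5, -39], [0, 0, 0], 1.0], [[0, -21.5, -49], [0, 0, 0], 1.0], [[0, -27.5, -59], [0, 0, 0], 1.0], [[0, -34.5, -69], [0, 0, 0], 1.0], [[0, -41.5, -78], [0, 0, 0], 1.0], [[0, -41.5, -78], [0, 0, 0], 1.0]]}}

```text
clock: 7.8
tool_pos: [0.5198, -0.1264, 0.1693]
orientation: [-180.0, -0.0, -77.7]
force: [-2.9, 1.6, 3.1]
opening: 0.0086
gripper_force: 30.0
```

```bash
cat > g.py <<'E'
from h import *; from fit import L2W,W2L
p=np.load("pose.npy"); o=ctrl.get_obs(); k=W2L(p,o["tool_pos"]); z=o["tool_pos"][2]*1000
dx,dz=k[0]-65,z-50
c,s=np.cos(p[2]),np.sin(p[2]); F=o["force"]
print("bar",np.round(k,1),round(z,1),"r",round(np.hypot(dx,dz),1),"theta",round(np.degrees(np.arctan2(dz,-dx))-12,1),"F lathe x,y,z",np.round([c*F[0]+s*F[1],-s*F[0]+c*F[1],F[2]],1),o["opening"],o["gripper_force"],o["orientation"])
E
python3 g.py
```

```text
bar [-59.3 -70.2] 169.3 r 172.3 theta 31.8 F lathe x,y,z [-2.5  2.2  3.1] 0.008642080302029499 29.996132254600525 [-1.79964864e+02 -4.59219932e-03 -7.76940698e+01]
```

>>> {"op": "move_arm", "data": {"motion": [[[0, -8, -9], [0, 0, 0], 1.0], [[0, -17, -17], [0, 0, 0], 1.0], [[0, -27, -24], [0, 0, 0], 1.0], [[0, -36, -30.5], [0, 0, 0], 1.0], [[0, -46, -36], [0, 0, 0], 1.0], [[0, -57, -41], [0, 0, 0], 1.0], [[0, -68, -46], [0, 0, 0], 1.0], [[0, -79, -49.5], [0, 0, 0], 1.0], [[0, -91, -52], [0, 0, 0], 1.0], [[0, -91, -52], [0, 0, 0], 1.0]]}}

```text
clock: 8.63
tool_pos: [0.6094, -0.1069, 0.2214]
orientation: [-179.9, -0.0, -77.7]
force: [-0.4, 3.8, 9.2]
opening: 0.0087
gripper_force: 30.0
```

```bash
python3 g.py
```

```text
bar [ 32.5 -70.2] 221.4 r 174.4 theta 67.2 F lathe x,y,z [0.4 3.8 9.2] 0.008706954682882425 30.011631846427917 [-1.79910197e+02 -4.49532983e-02 -7.76529045e+01]
```

>>> {"op": "move_arm", "data": {"motion": [[[0, -11, -2], [0, 0, 0], 1.0], [[0, -23, -3], [0, 0, 0], 1.0], [[0, -35, -3.5], [0, 0, 0], 1.0], [[0, -47, -3], [0, 0, 0], 1.0], [[0, -58, -1], [0, 0, 0], 1.0], [[0, -70, 1], [0, 0, 0], 1.0], [[0, -81, 4], [0, 0, 0], 1.0], [[0, -81, 4], [0, 0, 0], 1.0], [[0, -81, 4], [0, 0, 0], 1.0]]}}

```text
clock: 9.38
tool_pos: [0.6891, -0.0893, 0.2155]
orientation: [-179.8, -0.0, -77.7]
force: [2.5, 3.1, 1.8]
opening: 0.0091
gripper_force: 30.0
```

```bash
python3 g.py
```

```text
bar [114.  -69.9] 215.5 r 172.6 theta 94.5 F lathe x,y,z [3.1 2.5 1.8] 0.009056754788848308 30.010499954223633 [-1.79843896e+02 -1.07431769e-02 -7.76712039e+01]
```

>>> {"op": "move_arm", "data": {"motion": [[[0, 0, 0], [0, 0, 0], 0.6], [[0, 0, 0], [0, 0, 0], 0.6], [[0, 0, 0], [0, 0, 0], 0.6], [[0, 0, 0], [0, 0, 0], 0.6], [[0, 0, -25], [0, 0, 0], 0.6], [[0, 0, -60], [0, 0, 0], 0.6], [[0, 40, -75], [0, 0, 0], 0.6], [[0, 80, -75], [0, 0, -7], 0.6], [[0, 120, -75], [0, 0, -14], 0.6], [[0, 160, -75], [0, 0, -21], 0.6]]}}

```text
clock: 10.22
tool_pos: [0.5286, -0.1247, 0.2904]
orientation: [180.0, -0.0, -56.4]
force: [0.5, -0.6, 1.1]
opening: 0.0351
gripper_force: 0.0
```

>>> {"op": "move_arm", "data": {"motion": [[[18, 40, 0], [0, 0, -7], 0.6], [[36, 80, 0], [0, 0, -14], 0.6], [[36, 80, 0], [0, 0, -21], 0.6], [[36, 80, 0], [0, 0, -28], 0.6], [[36, 80, 0], [0, 0, -35], 0.6], [[36, 80, 0], [0, 0, -42], 0.6], [[36, 80, 0], [0, 0, -49], 0.6], [[36, 80, 0], [0, 0, -56], 0.6], [[36, 80, 0], [0, 0, -63], 0.6], [[36, 80, 0], [0, 0, -69], 0.6]]}}

```text
clock: 11.05
tool_pos: [0.4831, -0.1984, 0.2905]
orientation: [180.0, 0.0, 12.6]
force: [1.0, 0.7, -0.1]
opening: 0.0345
gripper_force: 0.0
```

Run:
```python
from h import *; from fit import L2W,W2L
p=np.load("pose.npy"); o=ctrl.get_obs(); print(W2L(p,o["tool_pos"]));go(L2W(p,(0,-35,150)),np.degrees(p[2]))
t=shot("top","top4");s=shot("side","side4")
a=cv2.resize(t["color"][175:275,255:385],None,fx=6,fy=6,interpolation=cv2.INTER_CUBIC); cv2.imwrite("pics/c7.png",a)
cv2.imwrite("pics/c8.png",cv2.resize(s["color"][180:300,230:380],None,fx=5,fy=5,interpolation=cv2.INTER_CUBIC))
```

```text
[-110.43093799 -132.73210538]
pos [ 0.4831 -0.1984  0.2905] rpy [180.    0.   12.6] F [ 1.   0.7 -0.1] open 0.0345 t 11.05
shift [111.1 -97.  140.5]
turn [0.   0.02 0.36]
```

View pics/c7.png

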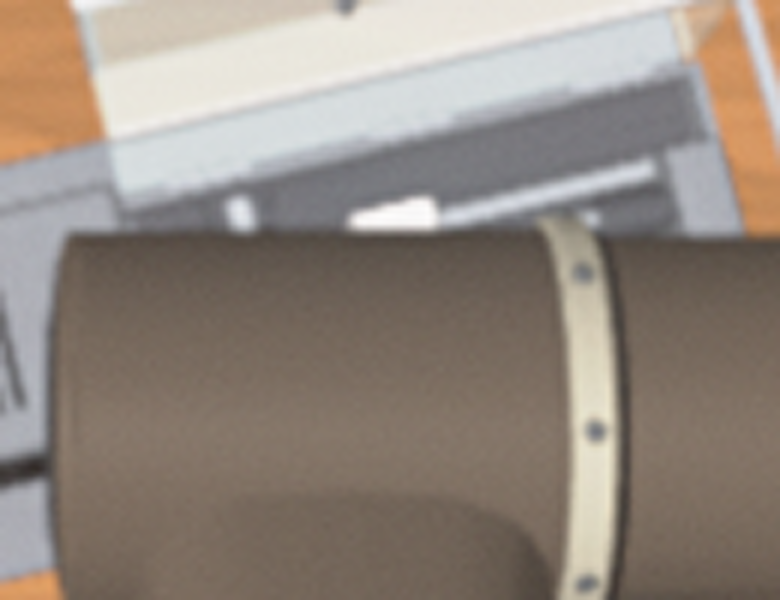

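View pics/c8.png

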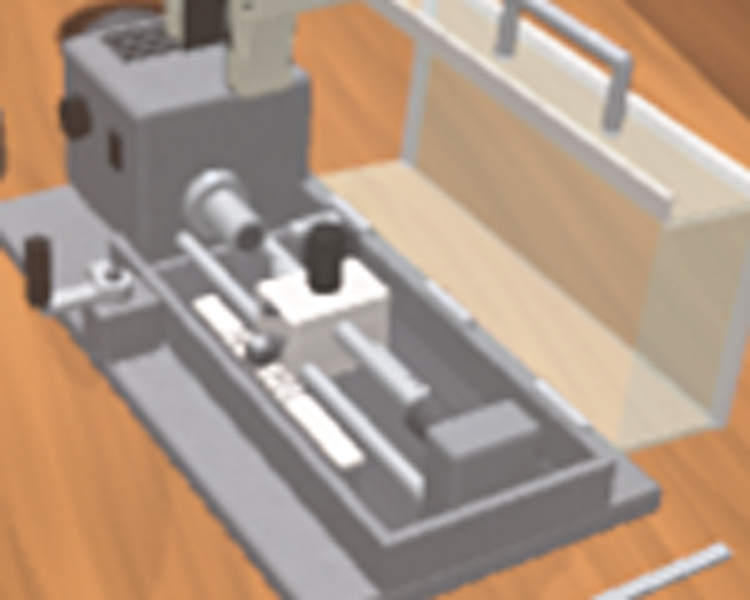

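The guard stands upright. The grip post top is at c8 (328,235) and the dark index clip at about (265,345). The arm blocks the top view, so I'll measure the clip by mask in the side view and move the arm aside for a top picture.

>>> {"op": "move_arm", "data": {"motion": [[[4, -41, 0], [0, 0, 0], 0.6], [[8, -82, 0], [0, 0, 0], 0.6], [[12, -123, 0], [0, 0, 0], 0.6], [[16, -164, 0], [0, 0, 0], 0.6], [[20, -205, 0], [0, 0, 0], 0.6], [[24, -246, 0], [0, 0, 0], 0.6], [[28, -287, 0], [0, 0, 0], 0.6], [[32, -328, 0], [0, 0, 0], 0.6], [[36, -369, 0], [0, 0, 0], 0.6], [[38, -410, 0], [0, 0, 0], 0.6]]}}

```text
clock: 11.98
tool_pos: [0.4328, 0.2123, 0.2909]
orientation: [-180.0, -0.0, 12.0]
force: [1.2, 0.1, 0.3]
opening: 0.0351
gripper_force: 0.0
```

Run:
```python
from h import *; from fit import L2W,W2L
p=np.load("pose.npy"); t=shot("top","top5"); s=load("side4"); np.set_printoptions(linewidth=250)
print(ctrl.get_obs()["tool_pos"])
g=lambda q:cv2.cvtColor(q["color"],cv2.COLOR_BGR2GRAY)
print("side, clip x273-296 y242-257");print(g(s)[242:258,273:297])
print("pred post top",proj(s,L2W(p,(0,-35,106))),proj(t,L2W(p,(0,-35,106))))
for y in(-53,-69,-85): print("tip",y,proj(s,L2W(p,(-38,y,70))),proj(t,L2W(p,(-38,y,70))))
u,v=map(int,proj(t,L2W(p,(-38,-69,70)))); print("top x%d.. y%d.."%(u-16,v-9));print(g(t)[v-9:v+10,u-16:u+17])
u,v=map(int,proj(t,L2W(p,(0,-35,106)))); print("top post x%d.. y%d.."%(u-8,v-8));print(g(t)[v-8:v+9,u-8:u+9])
```

```text
[0.43269945 0.217695   0.29055715]
side, clip x273-296 y242-257
[[255 255 238 164 119 140 181 206 192 139  97  93 131 225 255 255 254 255 255 253 246 239 230 210]
 [255 255 255 238 164 122 143 178 183 158 143 139 143 184 239 255 254 246 239 226 202 182 174 169]
 [254 254 255 255 239 161 121 145 166 166 166 167 164 166 193 228 227 199 180 173 169 164 165 165]
 [237 254 255 255 253 201 132 127 148 164 166 166 166 165 167 180 183 168 165 166 167 168 169 170]
 [174 231 245 240 231 224 199 163 149 161 153 151 159 161 166 172 174 167 168 169 171 171 170 163]
 [133 181 236 237 211 217 227 211 204 193 153 131 134 139 156 174 176 172 171 171 171 170 169 157]
 [149 148 201 223 207 195 171 197 223 211 156 119 117 125 154 176 177 172 170 169 167 167 168 163]
 [170 143 146 189 238 226 126 145 178 169 133 109 101 127 166 176 175 169 167 167 167 166 166 166]
 [175 166 140 156 221 219 119 103 122 111  95  90  96 136 170 174 172 167 166 166 166 166 165 164]
 [152 172 160 136 155 161 108  86  91  83  76  81 107 145 168 172 170 166 164 164 163 163 163 164]
 [122 155 175 157 136 130 120  98  84  80  93 
[... 4213 characters left out ...]
243 244 245 226 151  99  78  83 107 168 229 226 190 176 185]
 [235 244 243 245 237 180  96  59  59  59  62 118 202 230 212 195 206]
 [232 244 245 245 224 135  71  62  62  63  59 100 194 234 222 194 193]
 [228 243 245 246 215 120  64  61  66  62  67 125 216 242 227 178 154]
 [222 239 245 246 225 140  67  55  62  75 105 176 235 246 233 176 124]
 [218 238 245 246 240 193 125  96 101 138 182 228 244 245 241 193 124]
 [213 236 245 245 245 237 213 190 193 220 238 245 245 244 244 212 140]
 [196 228 244 245 244 245 243 240 241 243 245 244 243 244 245 223 176]
 [162 207 240 245 244 243 244 244 244 243 243 243 243 243 243 233 212]
 [136 190 238 245 244 243 243 243 243 243 243 243 243 243 244 240 219]]
```

Run:
```python
from h import *
t=load("top5")["color"][206:248,312:352]; s=load("side4")["color"][218:260,268:308]
cv2.imwrite("pics/c9.png",np.hstack([cv2.resize(a,None,fx=10,fy=10,interpolation=cv2.INTER_CUBIC) for a in(t,s)]))
```

```text
(no output)
```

View pics/c9.png

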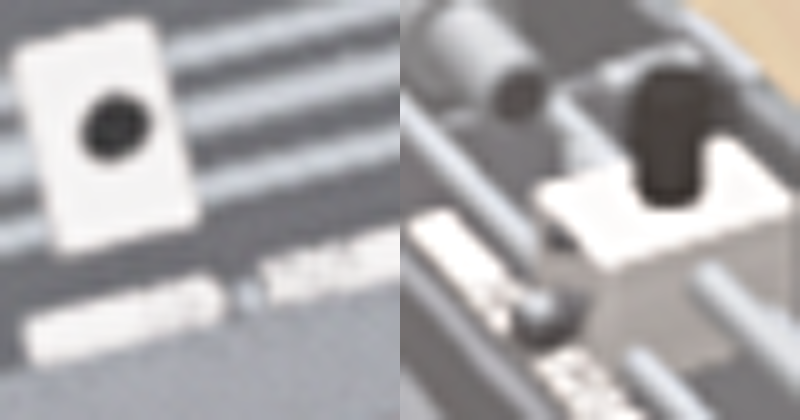

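The top crop shows the clip in the rule's gap from (222,300) to (265,285), centre (243,293), and the post at (115,127). In the side crop the clip nose reaches about (585,290). Next I'll convert these to lathe y relative to the block and post.

Run:
```python
from h import *; from fit import L2W,W2L
p=np.load("pose.npy"); t,s=load("top5"),load("side4")
T=lambda x,y,z:np.round(W2L(p,onz(t,(x+.5)/10-.5+312,(y+.5)/10-.5+206,z/1000)),1)
S=lambda x,y,z:np.round(W2L(p,onz(s,(x-400+.5)/10-.5+268,(y+.5)/10-.5+218,z/1000)),1)
print("top: post",T(115,127,90),"block c",T(107,136,70),"corners",[T(*c,70) for c in((15,55),(155,20),(200,215),(60,255))],"clip",T(243,293,69))
print("side: block corners",[S(*c,70) for c in((533,190),(610,268),(795,200))],"nose",S(585,290,70),S(585,295,67),"post top",S(680,75,106), "post base",S(672,200,70))
o=ctrl.get_obs(); go(L2W(p,(0,-35,165)),np.degrees(p[2]))
```

```text
top: post [ -0.8 -34.3] block c [ -1.6 -33.7] corners [array([ 26.9, -13.9]), array([ 27.3, -55. ]), array([-29.5, -53.8]), array([-31.2, -12.6])] clip [-53.7 -60.4]
side: block corners [array([-27.9, -14.5]), array([-27.5, -54.4]), array([ 30.6, -49.6])] nose [-37.8 -59.9] [-36.7 -58.1] post top [  4.6 -32.2] post base [  2. -35.]
pos [0.4327 0.2177 0.2906] rpy [-1.799e+02 -1.000e-01  1.220e+01] F [1.5 6.6 1.7] open 0.0351 t 12.0333
shift [ 71.7 319.6 125.2]
turn [-0.09 -0.07 -0.1 ]
```

Both views agree: the clip is about 26 mm behind the post's rest position (top 26.4, side 25). Now to above the post.

>>> {"op": "move_arm", "data": {"motion": [[[9, 40, 0], [0, 0, 0], 0.6], [[18, 80, 0], [0, 0, 0], 0.6], [[27, 120, 0], [0, 0, 0], 0.6], [[36, 160, 0], [0, 0, 0], 0.6], [[45, 200, 0], [0, 0, 0], 0.6], [[54, 240, 20], [0, 0, 0], 0.6], [[63, 280, 40], [0, 0, 0], 0.6], [[71, 318, 60], [0, 0, 0], 0.6], [[71, 318, 80], [0, 0, 0], 0.6], [[71, 318, 100], [0, 0, 0], 0.6]]}}

```text
clock: 12.87
tool_pos: [0.5706, -0.0881, 0.1885]
orientation: [180.0, 0.1, 11.8]
force: [0.0, 0.5, -0.1]
opening: 0.035
gripper_force: 0.0
```

>>> {"op": "move_arm", "data": {"motion": [[[0, 0, 0], [0, 0, 0], 0.6], [[0, 0, 0], [0, 0, 0], 0.6]]}}

```text
clock: 13.03
tool_pos: [0.5699, -0.0856, 0.1899]
orientation: [180.0, 0.2, 12.1]
force: [0.5, -0.0, 1.0]
opening: 0.0351
gripper_force: 0.0
```

Run:
```python
from h import *; from fit import L2W,W2L
p=np.load("pose.npy"); o=ctrl.get_obs(); print(W2L(p,o["tool_pos"]));go(L2W(p,(0,-35,96)),np.degrees(p[2]))
```

```text
[ -1.64892044 -40.94930926]
pos [ 0.5699 -0.0856  0.1899] rpy [180.    0.2  12.1] F [ 0.5 -0.   1. ] open 0.0351 t 13.0333
shift [ 1.9 -6.  93.9]
turn [ 0.01  0.16 -0.15]
```

>>> {"op": "move_arm", "data": {"motion": [[[1, -6, 10], [0, 0, 0], 0.6], [[1, -6, 30], [0, 0, 0], 0.6], [[1, -6, 50], [0, 0, 0], 0.6], [[1, -6, 70], [0, 0, 0], 0.6], [[1, -6, 85], [0, 0, 0], 0.6], [[1, -6, 93], [0, 0, 0], 0.6], [[1, -6, 93], [0, 0, 0], 0.6], [[1, -6, 93], [0, 0, 0], 0.6]]}}

```text
clock: 13.7
tool_pos: [0.571, -0.0784, 0.0985]
orientation: [180.0, -0.1, 12.3]
force: [0.6, -0.9, -0.0]
opening: 0.0352
gripper_force: 0.0
```

>>> {"op": "move_arm", "data": {"motion": [[[0, 0, 0], [0, 0, 0], 1.0], [[0, 0, 0], [0, 0, 0], 1.0], [[0, 0, 0], [0, 0, 0], 1.0], [[0, 0, 0], [0, 0, 0], 1.0], [[0, 0, 0], [0, 0, 0], 1.0]]}}

```text
clock: 14.12
tool_pos: [0.5712, -0.0796, 0.0987]
orientation: [179.9, -0.1, 12.3]
force: [0.6, -5.0, 5.4]
opening: 0.0192
gripper_force: 30.0
```

```bash
python3 g.py; python3 -c "
from h import *
print(np.round(ctrl.get_obs()['tool_pos'],4))"
```

```text
bar [  0.9 -35.4] 98.7 r 80.5 theta 25.2 F lathe x,y,z [-0.5 -5.   5.4] 0.019218814921893316 30.001574456691742 [ 1.79932446e+02 -1.05831755e-01  1.22982146e+01]
[ 0.5712 -0.0796  0.0987]
```

>>> {"op": "move_arm", "data": {"motion": [[[0, 5, 0], [0, 0, 0], 1.0], [[0, 10, 0], [0, 0, 0], 1.0], [[0, 15, 0], [0, 0, 0], 1.0], [[0, 20, 0], [0, 0, 0], 1.0], [[0, 25, 0], [0, 0, 0], 1.0], [[0, 27, 0], [0, 0, 0], 1.0], [[0, 27, 0], [0, 0, 0], 1.0], [[0, 27, 0], [0, 0, 0], 1.0], [[0, 27, 0], [0, 0, 0], 1.0]]}}

```text
clock: 14.87
tool_pos: [0.5766, -0.1041, 0.0987]
orientation: [-179.9, -0.1, 12.3]
force: [-3.1, 7.2, 9.1]
opening: 0.0194
gripper_force: 30.0
```

```bash
python3 g.py
python3 - <<'E'
from h import *; from fit import L2W,W2L
p=np.load("pose.npy"); s=shot("side","side6"); b=load("side4"); np.set_printoptions(linewidth=250)
g=lambda q:cv2.cvtColor(q["color"],cv2.COLOR_BGR2GRAY)
# block front top corner / clip: predicted pixel places if drawn to -61
for n,P in dict(fl=(-30,-41,70),fr=(-30,-81,70),br=(30,-81,70),tip=(-38,-60,70),ptr=(-36,-61,67)).items(): print(n,np.round(proj(s,L2W(p,P)),1))
print("x270.. y238..");print(g(s)[238:264,270:304])
E
```

```text
bar [  1.  -60.5] 98.7 r 80.4 theta 25.2 F lathe x,y,z [-1.5  7.6  9.1] 0.019423681258458114 30.002704560756683 [-1.79930532e+02 -1.19113898e-01  1.22893737e+01]
fl [285.1 241.9]
fr [293.  250.1]
br [313.4 243.8]
tip [286.  246.6]
ptr [286.9 247.6]
x270.. y238..
[[121 125 127 119 135 175 213 231 210 155 121 120 122 121 123 123 120 116 121 160 203 222 233 232 203 165  98  57  80 133 165 167 165 158]
 [192 226 242 190 120 133 177 214 232 209 154 123 120 123 123 121 119 114 112 139 183 215 234 249 255 246 134  60  83 136 164 165 162 158]
 [255 255 255 246 167 116 137 178 216 232 212 158 122 120 121 120 119 129 153 188 234 251 251 254 255 250 124  53  83 137 165 163 161 160]
 [255 255 255 255 240 166 119 140 181 217 231 202 143 121 120 120 158 236 255 254 255 255 253 253 255 249 138  53  77 134 164 164 162 161]
 [226 253 255 255 255 240 167 120 141 182 217 227 195 142 118 125 190 255 255 255 254 253 252 252 254 255 219  81  56  97 139 158 160 160]
 [156 226 253 255 255 255 240 168 122 145 184 218 226 193 140 129 174 238 255 255 254 252 252 252 253 255 253 172 102  92 117 147 163 183]
 [1
[... 2077 characters left out ...]
171]
 [184 165 127 110 110 112 112 110 109 117 146 173 169 143 145 202 229 223 237 248 251 238 204 174 162 178 214 232 217 183 168 170 168 152]
 [187 183 161 127 110 110 112 112 110 109 119 150 173 167 141 146 187 233 253 255 255 255 246 209 161 154 181 216 231 217 172 140 136 127]
 [185 186 181 159 127 110 109 111 111 110 107 121 159 184 165 135 145 216 254 255 254 254 255 246 199 150 154 184 217 230 206 152 120 119]
 [182 184 185 181 159 126 110 109 111 111 108 109 132 170 182 161 134 156 226 253 255 253 254 255 238 158 124 147 187 218 228 203 152 122]
 [182 182 183 185 179 154 119 109 111 111 111 109 113 135 168 178 158 133 156 225 253 255 253 254 255 230 145 122 151 189 219 230 207 157]]
```

>>> {"op": "move_arm", "data": {"motion": [[[0, 0.5, 0], [0, 0, 0], 1.0], [[0, 1, 0], [0, 0, 0], 1.0], [[0, 1, 0], [0, 0, 0], 1.0], [[0, 1, 0], [0, 0, 0], 1.0], [[0, 1, 0], [0, 0, 0], 1.0], [[0, 1, 0], [0, 0, 0], 1.0]]}}

```text
clock: 15.42
tool_pos: [0.5768, -0.105, 0.0987]
orientation: [-179.9, -0.1, 12.3]
force: [-3.3, 7.9, 9.5]
opening: 0.0191
gripper_force: 30.0
```

```bash
python3 g.py
python3 - <<'E'
from h import *; from fit import L2W,W2L
p=np.load("pose.npy"); s=shot("side","side7"); np.set_printoptions(linewidth=250)
c,si=np.cos(p[2]),np.sin(p[2])
def onx(u,v,X):
    o,d=ray(s,u,v); o2=np.r_[W2L(p,o),o[2]*1e3]; q=o+d; d2=np.r_[W2L(p,q),q[2]*1e3]-o2; return np.round(o2+d2*(X-o2[0])/d2[0],1)
print("nose",onx(286.3,248.8,-38),"pointer base",onx(288.8,247,-30),onx(287.5,247.4,-34))
print(cv2.cvtColor(s["color"],cv2.COLOR_BGR2GRAY)[243:253,282:296])
E
```

```text
bar [  1.  -61.4] 98.7 r 80.4 theta 25.3 F lathe x,y,z [-1.6  8.4  9.5] 0.01910472311042148 30.002755522727966 [-1.79927219e+02 -1.21966653e-01  1.23014113e+01]
nose [-38.  -61.8  64.4] pointer base [-30.  -60.3  66.4] [-34.  -60.7  66.7]
[[226 194 139 125 171 238 255 255 254 252 252 252 253 255]
 [219 227 193 142 147 184 225 253 255 254 252 252 252 254]
 [188 220 223 188 159 154 150 207 254 255 254 252 252 252]
 [151 174 199 203 167 138 112 134 206 253 255 253 252 252]
 [186 153 148 159 138 114  94  92 132 231 255 255 254 254]
 [213 156 120 118 122 137 136 125 129 187 247 255 255 254]
 [171 135 110 100 127 164 166 161 158 166 207 241 244 227]
 [111  95  89  92 135 169 170 168 167 165 172 192 194 176]
 [ 81  74  79 100 141 167 168 167 167 166 166 174 177 168]
 [ 80  93 134 154 154 164 166 166 167 167 167 176 180 171]]
```

The pointer and clip tip agree to within about 1 mm, and the tailstock is held still with 30 N grip. Handing in.

```bash
python3 -c "
from plant import ctrl
print(ctrl.close_job())"
```

```text
the job is handed in; nothing more can be done
None
```

The job is handed in: latch swung free, guard upright, and the tailstock held about 26 mm back, with its pointer within about 1 mm of the index clip by my camera measurements; the hand-in returned no verdict.

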